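Turn over the menu leaf

ROBOT

A 6-joint arm with a two-finger parallel gripper is mounted at the origin on a cart in front of the work surface, level with it; the furniture and walls round the work are solid. World frame = base frame: x ahead of the robot, y to its left, z up, the work surface at z = 0. Lengths are in m, angles in degrees, forces in N, time in s.
With the tool pointing down it reaches from about 0.375 to 0.75 m from the base axis. Payload 9 kg.
Tool frame: the origin (TCP) lies between the finger pads, 19 mm behind the fingertips; this is the grasp point; z points along the fingers, y is the line along which they close (so a half turn about z gives the same grasp; the last joint's range is limited). The gripper opens to 85 mm and grips with 20 to 120 N. Pads are 22 mm wide; open, the fingers measure 114 mm over their backs; the gripper's body (76 mm by 85 mm) begins 54 mm behind the grasp point. The pads swing forward as they close: fully open they stand 13 mm farther back than shut.
Start: joints at [-89.078, 5.964, 5.575, 89.605, 0, 77.527], TCP at [0.139, -0.584, 0.25] pointing down, gripper open.
Joint ranges: [-171.21, 171.21], [-48.23, 106.86], [-62.78, 66.21], [-105.2, 120.99], [-86.42, 89.51], [-180, 180]. Speed limits (degrees/s): [127.2, 127.2, 147.25, 180, 180, 180].

INTERFACE

Orientations are given as [roll, pitch, yaw] about the fixed x, y, z axes, in that order (R = Rz(yaw) Ry(pitch) Rx(roll)).
In Python, from plant import robot gives the robot as it stands. Calls block until the motion is done:
- robot.move_pose(position, orientation): joint-space move of the TCP to a pose.
- robot.line_to(position, vel=0.15, rotation=None, guard=None): straight line of the TCP; rotation=None keeps the orientation; vel is the mean speed in m/s. With guard (N) it stops when the force on the tool has changed by that much, and returns True; else False.
- robot.goto_joints(angles): joint-space move.
- robot.set_gripper(opening): finger opening in m; the grip force is fixed at half the most; returns when the fingers have stopped.
- robot.pause(seconds).
- robot.ik(position, orientation): joint angles nearest the present ones, or None.
- robot.observe(): the state.
- robot.grab_frame(name): name is "scene" or "top" or "wrist"; returns the picture (384x512x3 uint8, blue, green, red); there is no depth.
- robot.get_calibration(name): a dict with "vertical_fov" (degrees; the focal length in pixels is half the picture's height over the tangent of half this angle, whatever the lens; pixels are square), "cx", "cy" (the principal point, pixels), "k1" (the pictures are not rectified: a ray, as slopes to the right and down, at radius r is drawn at 1 + k1 r^2 times it, then the intrinsics apply), "rvec" (rotation vector, rad) and "tvec" (3), from world to camera coordinates, as OpenCV has them. Camera axes: x right, y down, z forward; pixel columns grow to the right and rows downward; lengths in m; the calibration is good to about 2 mm. A picture is of the moment at which its call begins: read the wrist's pose just before it. get_calibration takes no time and is no camera call; for the wrist camera it gives the pose at the moment of the call.
A pose or a line that the arm cannot do raises robot.IKError and nothing moves.
- robot.job_done(): hands the job in; it is judged then, once.
The state is a dict: "time": time; "q": joint angles; "qvel": joint speeds; "joint_torque": joint torques, N m; "tool_pos": TCP position; "tcp_rot": TCP orientation; "ft_force": force on the tool from outside, world axes, zero at the start; "torque": the same for the moment, N m; "gripper_width": finger opening in m; "gripper_force": force on a finger pad.
Only numpy, scipy, OpenCV 4.12 (cv2) and the standard library are available. Lean on these libraries where they do the work, as an engineer would, in place of code of your own. Each camera call takes 0.05 s, during which the arm holds its last target. There are 200 camera calls.

TASK

Two wooden menu stands lie among the buffet things; turn the page of the larger one: with a fingertip push its white leaf up from below its free edge, over the spine, and press it down until it lies fully flat on the other side. Only push and press: do not take the leaf between the fingers, do not fling it, and do not lift the stand or shove it away. Leave the smaller stand and everything else alone, and finish clear of everything.

Things in the scene. Friction and masses are not known exactly. Their poses are not given: they have to be found in the camera images.
- stand_large: The larger of two wooden menu stands, loose on the worktop, about 1.1 kg: a flat board 110 mm (its x, along the spine) by 176 mm (its y), top at 30 mm height, on two runners. Origin: centre of its underside. One rigid white leaf is hinged on a spine across its middle. One stand lies left, one right of the robot's middle; which is where varies, so tell them by size.
- leaf_large (a joint): Turn of the large leaf about its spine (rad). 0 = lying flat on the stand's +y side (the robot's left), 1.57 = upright, 3.14 = lying flat on the -y side (the robot's right); both are end stops. It starts slightly raised, 0.2 to 0.5. Stiff hinge: the leaf stays at any angle and does not fall; about 1 to 2 N at the free edge moves it.
- leaf_large_spine (a point): On the large leaf's hinge axis, mid-length, 33 mm above the worktop. Frame turns with the leaf: x along the spine, y in the leaf towards its free edge, z out of the face that is on top at joint 0. The leaf is a rigid panel 6 mm thick (z -3 to +3 mm), 104 mm along x (-52 to +52), from the spine to y = 110 mm.
- leaf_large_edge (a point): Middle of the large leaf's free edge, mid-thickness, 110 mm from the spine axis. The edge overhangs the 88 mm half-width of the board by 22 mm on either side, so a fingertip of a tool tilted towards the spine fits below it. Baskets and food trays stand behind the stands: the half of the leaf nearer the robot leaves a gripper more room.
- stand_small: The smaller menu stand, same make: board 85 mm by 124 mm, top at 30 mm height, about 0.6 kg, loose. Origin: centre of its underside. To be left alone.
- leaf_small (a joint): Turn of the small leaf, same sense as the large one; to be left as it is.
- leaf_small_edge (a point): Middle of the small leaf's free edge, 80 mm from its spine axis (leaf 79 mm along the spine).
- yoghurt_0: Bystander: yoghurt tub, 72 mm wide, 71 high; origin: centre of its underside. Leave alone.
- yoghurt_1: Bystander: yoghurt tub, 72 mm wide, 71 high; origin: centre of its underside. Leave alone.
- yoghurt_2: Bystander: yoghurt tub, 72 mm wide, 71 high; origin: centre of its underside. Leave alone.
- honey: Bystander: glass jar with black lid, 60 mm wide, 85 high; origin: centre of its underside. Leave alone.
- salt: Bystander: small shaker, 44 mm wide, 90 high; origin: centre of its underside. Leave alone.
- pepper: Bystander: small shaker, 44 mm wide, 90 high; origin: centre of its underside. Leave alone.
- loose_teaspoon_3: Bystander: teaspoon 137 mm long lying on the low wooden board; origin: centre of its underside. Leave alone.
- loose_fork_0: Bystander: fork 203 mm long lying on the worktop; origin: centre of its underside. Leave alone.

How it is judged:
By the outcome, as a careful person would: the job done as asked, in the order asked, and still so for the second after the job is handed in, with the robot touching nothing.
It also fails if it takes over 40 s, if anything falls off the work surface, if the arm or the gripper's body presses on something with over 40 N, if the wrist force passes 120 N, or if a joint passes its speed limit or range.

## Working session

There is one attempt and no reset: what is moved stays moved. The work goes in short steps, each a Python script; the robot and the scene stay as the last script left them, time stands still between calls to the robot, and variables do not carry over. Pictures are saved under pics/ and viewed, at most 10 in all, crops included, and the job is handed in when it is done.

```bash
mkdir -p pics; ls
python3 - <<'E'
from plant import robot
import cv2
for n in("top","scene"):
    cv2.imwrite(f"pics/{n}0.png",robot.grab_frame(n)); print(n,robot.get_calibration(n))
o=robot.observe();print(o["time"],o["tool_pos"],o["tcp_rot"],o["gripper_width"])
E
```

```text
pics
top {'vertical_fov': 45.237092894697504, 'cx': 260.4741261948352, 'cy': 196.84981612601644, 'k1': -0.12087498380515932, 'rvec': array([ 2.18693378, -2.16083661,  0.08376588]), 'tvec': array([-0.03178488,  0.52487632,  1.68954637])}
scene {'vertical_fov': 49.418152768223315, 'cx': 258.87291000443577, 'cy': 190.27619631971757, 'k1': -0.004211429798111797, 'rvec': array([ 0.637744  , -2.70634528,  1.02299882]), 'tvec': array([0.45305026, 0.23555611, 1.78746034])}
0.1 [ 0.13901418 -0.58337496  0.24926501] [-1.79930226e+02 -1.73473932e-02  1.33943187e+01] 0.08570127214383609
```

View pics/top0.png

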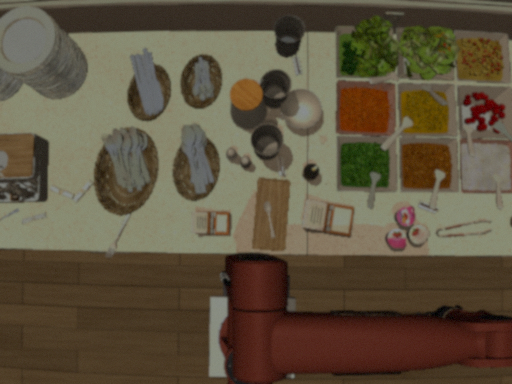

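View pics/scene0.png

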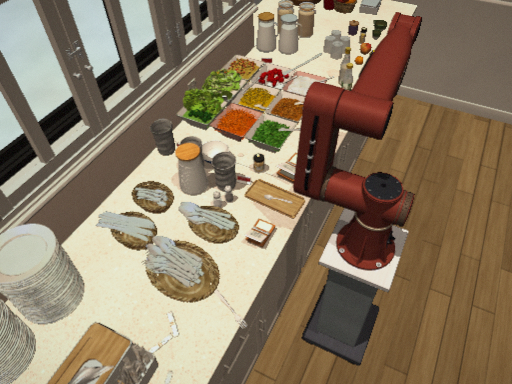

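The top view shows the large stand at about (328,216), right of the robot, with yoghurts to its right at (405,228). The small stand is at (213,222). I'll zoom in on the large one.

```bash
cat > h.py <<'E'
import numpy as np, cv2
from scipy.spatial.transform import Rotation as R
def K(c): 
    f=192/np.tan(np.radians(c["vertical_fov"]/2)); return np.array([[f,0,c["cx"]],[0,f,c["cy"]],[0,0,1]])
def D(c): return np.array([c["k1"],0,0,0.])
def proj(c,P): return cv2.projectPoints(np.asarray(P,float).reshape(-1,3),c["rvec"],c["tvec"],K(c),D(c))[0][:,0]
def ray(c,uv,z):
    n=cv2.undistortPoints(np.asarray(uv,float).reshape(-1,1,2),K(c),D(c))[:,0]
    M=cv2.Rodrigues(c["rvec"])[0]; o=-M.T@c["tvec"]; d=np.c_[n,np.ones(len(n))]@M
    return o+d*((z-o[2])/d[:,2])[:,None]
E
python3 - <<'E'
import cv2
from h import *
from plant import robot
im=cv2.imread("pics/top0.png")[180:264,285:395]
cv2.imwrite("pics/c1.png",cv2.resize(im,None,fx=7,fy=7,interpolation=cv2.INTER_CUBIC))
c=robot.get_calibration("top")
print(ray(c,[[328,216],[213,222],[405,228],[312,172],[270,215],[305,252]],0.03).round(3))
E
```

```text
[[ 0.457 -0.276  0.03 ]
 [ 0.429  0.148  0.03 ]
 [ 0.415 -0.564  0.03 ]
 [ 0.62  -0.216  0.03 ]
 [ 0.458 -0.061  0.03 ]
 [ 0.323 -0.191  0.03 ]]
```

View pics/c1.png

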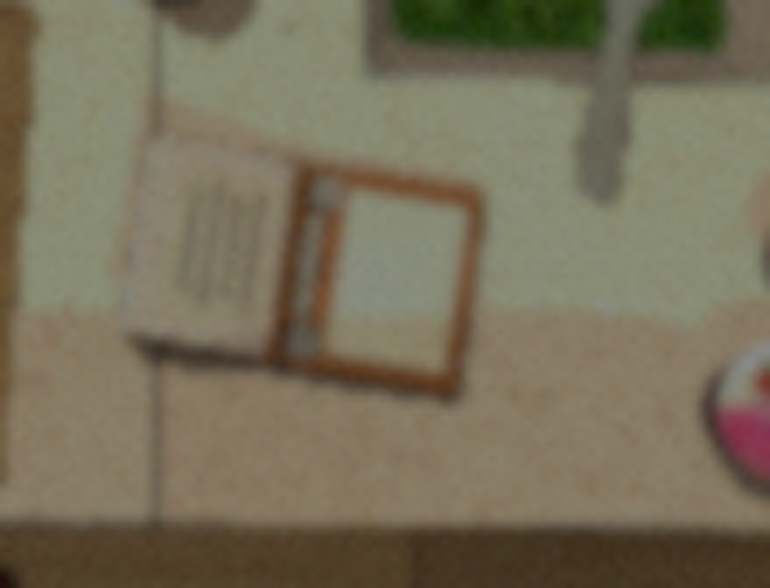

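The crop shows the leaf on the left, with its free edge from (148,145) to (125,332), and the board's right corners at (484,183) and (458,392). That puts the stand at a yaw of about -7°. I'll close the gripper and take a closer look with the wrist camera.

Run:
```python
import cv2
from h import *
from plant import robot
robot.set_gripper(0.0)
o=robot.observe();print(o["time"],o["gripper_width"])
p=[0.43,-0.27,0.33]
for y in(83,67,-97): print(y,robot.ik(p,[180,0,y]))
robot.move_pose(p,[180,0,83])
c=robot.get_calibration("wrist")
cv2.imwrite("pics/w1.png",robot.grab_frame("wrist"))
import pickle;pickle.dump(c,open("w1.pkl","wb"))
print(c,robot.observe()["time"])
```

```text
0.8667 0.0001264723566709593
83 [-4.69133209e+01 -8.10725934e+00  6.25169225e-02  9.81697763e+01
  0.00000000e+00  5.00866791e+01]
67 [-4.69133209e+01 -8.10725934e+00  6.25169225e-02  9.81697763e+01
  0.00000000e+00  6.60866791e+01]
-97 [-4.69133209e+01 -8.10725934e+00  6.25169225e-02  9.81697763e+01
  0.00000000e+00 -1.29913321e+02]
{'vertical_fov': 70.86380452669746, 'cx': 253.24673385330985, 'cy': 191.4250658129273, 'k1': 0.011248115279938208, 'rvec': array([-2.84395778,  0.17643546,  0.02614882]), 'tvec': array([-0.46107646, -0.26539104,  0.39465705])} 2.5167
```

View pics/w1.png

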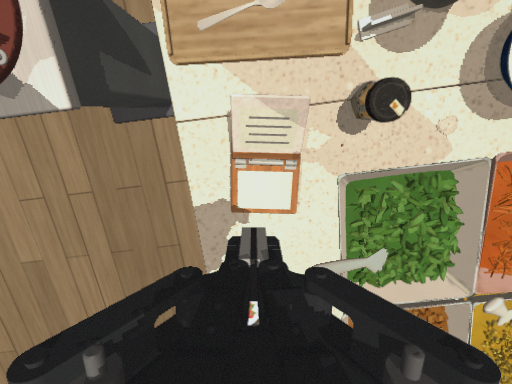

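The wrist view shows the leaf's free edge from (230,95) to (311,97), the board's -y corners at (233,213) and (298,214), and the honey jar at (388,100). I'll zoom in to refine these and fit the pose.

Run:
```python
import cv2
im=cv2.imread("pics/w1.png")[80:225,215:325]
cv2.imwrite("pics/c2.png",cv2.resize(im,None,fx=4,fy=4,interpolation=cv2.INTER_CUBIC))
```

```text
(no output)
```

View pics/c2.png

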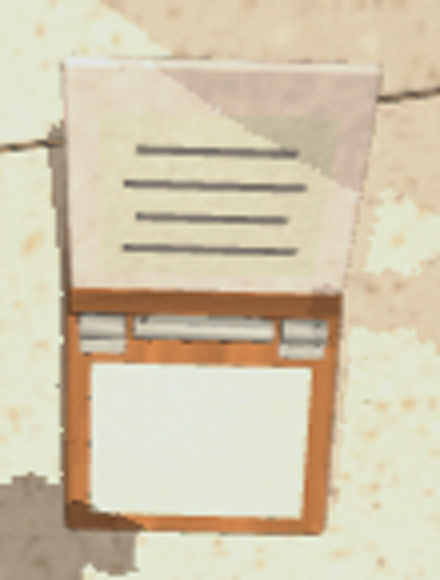

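```bash
cat > fit.py <<'E'
import pickle
from h import *
from scipy.optimize import least_squares
c=pickle.load(open("w1.pkl","rb"))
px=np.array([[63,65],[379,70],[66,528],[327,534]])/4+[215,80]
def pts(v):
    x,y,w,t=v; C,S=np.cos(t),np.sin(t)
    L=np.array([[s*.052,.110*C-.003*S,.033+.110*S+.003*C] for s in(-1,1)]+[[s*.055,-.088,.03] for s in(-1,1)])
    return R.from_euler("z",w).apply(L)+[x,y,0]
r=least_squares(lambda v:(proj(c,pts(v))-px).ravel(),[.457,-.27,-.1,.3])
print(r.x,np.degrees(r.x[2]),r.fun.round(2))
print("spine px",(proj(c,[[r.x[0],r.x[1],.036]])-[215,80])*4)
print("honey",ray(c,[[388,100]],.085),"board",ray(c,[[170,62],[350,52]],.02),"tray",ray(c,[[343,178],[352,300]],.05), "salad y", ray(c,[[253,313]],.07))
E
python3 fit.py
```

```text
[ 0.45035616 -0.27621647 -0.1426467   0.51062301] -8.173053687585165 [-1.24 -0.42  1.26 -0.09 -0.05  0.63  0.03  0.28]
spine px [[203.92815759 328.72104276]]
honey [[ 0.61452675 -0.20568628  0.085     ]] board [[ 0.32752669 -0.11456777  0.02      ]
 [ 0.58924868 -0.13397642  0.02      ]] tray [[ 0.56497499 -0.31273796  0.05      ]
 [ 0.57414187 -0.53838041  0.05      ]] salad y [[ 0.39852555 -0.52736543  0.07      ]]
```

```bash
cat > plan.py <<'E'
from h import *
X0,Y0,W=0.4504,-0.2762,np.radians(-8.17)
ZR=R.from_euler("z",W); LX=-0.025; H,S=.011,.012
def pose(T,al):               # tip (u,z) in the sweep plane, tool elevation -> TCP pose
    a=np.array([np.cos(al),np.sin(al)]); t=np.asarray(T)+.019*a
    p=ZR.apply([LX,t[0],t[1]])+[X0,Y0,0]
    r=ZR*R.from_euler("x",al-np.pi/2)*R.from_euler("xyz",[180,0,90],degrees=True)
    return p,r.as_euler("xyz",degrees=True)
def ab(al): return np.array([np.cos(al),np.sin(al)]),np.array([-np.sin(al),np.cos(al)])
def tip(th,al,rc=.098):
    a,b=ab(al); e=np.array([np.cos(th),np.sin(th)]); n=np.array([-e[1],e[0]])
    sp=np.array([0,.033])
    if th<al: return sp+.110*e-.003*n-S*a-H*b
    return sp+rc*e-.003*n-H*b
A0=np.radians(55); TH0=.5
a,b=ab(A0)
pre=pose(tip(TH0,A0)-.016*b+.12*a,A0); under=pose(tip(TH0,A0)-.016*b,A0)
sweep=[]
for d in list(range(35,170,12))+[172]:
    al=np.radians(np.interp(d,[80,150],[55,90])); rc=np.interp(d,[85,172],[.098,.086])
    sweep.append((d,)+pose(tip(np.radians(d),al,rc),al))
E
python3 - <<'E'
from plan import *
from plant import robot
for n,p,r in [("pre",)+pre,("under",)+under]+sweep:
    q=robot.ik(p,r); print(n,p.round(3),r.round(0),None if q is None else np.round(q))
c=robot.get_calibration("wrist");M=cv2.Rodrigues(c["rvec"])[0];print("cam",-M.T@c["tvec"])
E
```

```text
pre [ 0.453 -0.082  0.172] [180.  35.  82.] [ -6. -13. -26.  78. -35.  93.]
under [ 0.443 -0.15   0.073] [180.  35.  82.] [-15. -15. -38.  62. -35.  82.]
35 [ 0.441 -0.169  0.093] [180.  35.  82.] [-17. -17. -38.  63. -35.  79.]
47 [ 0.438 -0.183  0.111] [180.  35.  82.] [-19. -19. -38.  64. -34.  77.]
59 [ 0.436 -0.2    0.125] [180.  35.  82.] [-21. -21. -38.  64. -34.  74.]
71 [ 0.433 -0.219  0.134] [180.  35.  82.] [-23. -22. -38.  64. -34.  72.]
83 [ 0.431 -0.238  0.14 ] [180.  34.  82.] [-27. -23. -37.  64. -32.  68.]
95 [ 0.428 -0.26   0.141] [180.  27.  82.] [-32. -23. -35.  65. -25.  63.]
107 [ 0.425 -0.28   0.138] [180.  22.  82.] [-38. -21. -33.  67. -19.  59.]
119 [ 0.422 -0.299  0.131] [180.  16.  82.] [-43. -17. -30.  68. -13.  54.]
131 [ 0.419 -0.316  0.121] [180.   9.  82.] [-47. -12. -26.  70.  -7.  51.]
143 [ 0.417 -0.33   0.108] [180.   3.  82.] [-51.  -7. -22.  72.  -3.  47.]
155 [ 0.416 -0.34   0.092] [180.   0.  82.] [-53.  -3. -20.  73.   0.  45.]
167 [ 0.415 -0.345  0.074] [180.   0.  82.] [-54.  -2. -21.  71.   0.  45.]
172 [ 0.415 -0.346  0.067] [180.   0.  82.] [-54.  -2. -21.  70.   0.  45.]
cam [ 0.44020307 -0.19629482  0.45435828]
```

Run:
```python
from plan import *
from plant import robot
def st(n):
    o=robot.observe();print(n,round(o["time"],2),np.round(o["tool_pos"],3),np.round(o["ft_force"],1))
robot.move_pose(*pre);st("pre")
print(robot.line_to(under[0],vel=.12,guard=6));st("under")
for n,p,r in sweep[:3]:
    print(robot.line_to(p,vel=.06,rotation=r,guard=12));st(n)
s=robot.grab_frame("scene")[120:240,220:380];w=robot.grab_frame("wrist")
s=cv2.resize(s,None,fx=2.5,fy=3.2);s=cv2.resize(s,(400,384))
cv2.imwrite("pics/m1.png",np.hstack([s,cv2.resize(w,(400,384))]))
```

```text
pre 3.49 [ 0.454 -0.083  0.173] [-0.4  0.   0.2]
False
under 4.64 [ 0.444 -0.15   0.074] [-0.2  0.3 -0. ]
False
35 5.25 [ 0.441 -0.169  0.093] [ 0.8  0.6 -0.7]
False
47 5.78 [ 0.439 -0.184  0.111] [ 0.1 -0.4 -0.2]
False
59 6.3 [ 0.436 -0.201  0.125] [ 0.5 -0.7 -0.6]
```

View pics/m1.png

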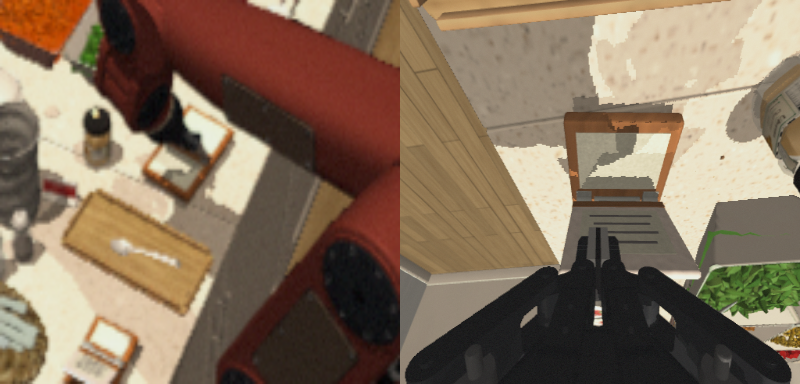

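The wrist view (right half) shows the leaf raised to about 60°, with the fingertip on its underside at about (598,240). I'll continue over the spine and press it down.

Run:
```python
from plan import *
from plant import robot
def st(n):
    o=robot.observe();print(n,round(o["time"],2),np.round(o["tool_pos"],3),np.round(o["ft_force"],1))
for n,p,r in sweep[3:]:
    g=robot.line_to(p,vel=.06,rotation=r,guard=12);st((n,g))
    if g: raise SystemExit
p=sweep[-1][1].copy(); p[2]=.036+.019-.006
print(robot.line_to(p,vel=.02,guard=10));st("press")
robot.pause(.3);st("hold")
p[2]=.2;robot.line_to(p,vel=.12);st("up")
p=p+[0,.10,.13]; robot.line_to([.43,-.30,.33],vel=.2)
import pickle;pickle.dump(robot.get_calibration("wrist"),open("w2.pkl","wb"))
w=robot.grab_frame("wrist");cv2.imwrite("pics/w2.png",w)
```

```text
(71, False) 6.89 [ 0.433 -0.219  0.134] [-0.1 -0.2 -0.1]
(83, False) 7.39 [ 0.43  -0.239  0.14 ] [-0.2 -0.7  0.3]
(95, False) 7.9 [ 0.427 -0.26   0.141] [-0.1  1.  -0.3]
(107, False) 8.4 [ 0.424 -0.28   0.138] [ 0.3  0.3 -0.7]
(119, False) 8.89 [ 0.422 -0.299  0.131] [0.1 0.2 0.1]
(131, False) 9.38 [ 0.419 -0.316  0.121] [-0.4  0.  -0.8]
(143, False) 9.85 [ 0.417 -0.33   0.108] [ 0.6 -0.   1.4]
(155, False) 10.31 [ 0.416 -0.339  0.092] [ 0.9  0.2 -0.6]
(167, False) 10.77 [ 0.415 -0.344  0.074] [ 0.6 -0.7 -0.2]
(172, False) 11.04 [ 0.415 -0.345  0.066] [0.2 0.  0.1]
True
press 11.69 [ 0.415 -0.346  0.055] [-0.5  1.6  7.8]
hold 11.99 [ 0.415 -0.346  0.055] [-1.9  0.7  7.8]
up 13.36 [ 0.415 -0.345  0.199] [ 0.3 -0.3  1. ]
```

View pics/w2.png

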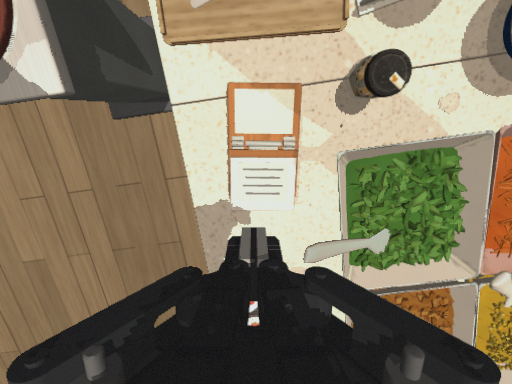

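The leaf now lies on the -y side, with its free edge at row 208 or so, and the board's +y half is uncovered. I'll check this against the model.

Run:
```python
from plan import *
import pickle
c=pickle.load(open("w2.pkl","rb"))
L=ZR.apply([[-.052,-.110,.036],[.052,-.110,.036],[-.055,.088,.03],[.055,.088,.03]])+[X0,Y0,0]
im=cv2.imread("pics/w2.png"); u=proj(c,L);print(u.round(1))
im=cv2.resize(im[70:220,215:315],None,fx=4,fy=4,interpolation=cv2.INTER_CUBIC)
for q in u: cv2.drawMarker(im,tuple(int(v) for v in (q-[215,70])*4),(0,255,0),0,14,1)
cv2.imwrite("pics/c3.png",im)
```

```text
[[231.5 210.7]
 [294.5 210.7]
 [226.5  82.1]
 [302.   82. ]]
```

View pics/c3.png

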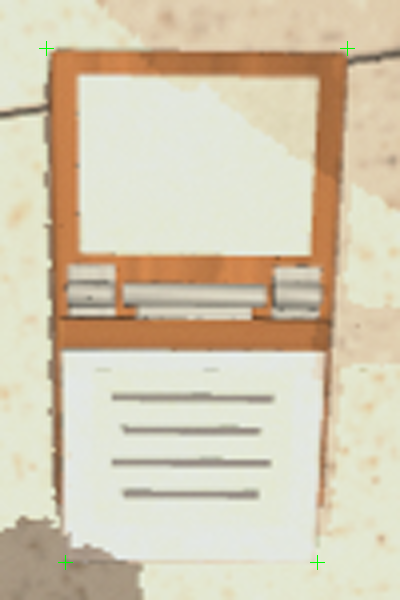

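The predicted flat corners match the picture to within about 1 px: the leaf is flat and the stand hasn't moved. The robot is clear of everything.

```bash
python3 -c "
from plant import robot
print(robot.job_done())"
```

```text
the job is handed in; nothing more can be done
None
```

The large stand's leaf is turned over the spine and pressed flat on the -y side; the stand stayed put within about 1–2 mm, the arm finished clear of everything, and the job is handed in (no verdict was returned).

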